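# Turn the lazy Susan until the sugar jar is at the front

### The arm

A 6-joint arm with a two-finger parallel gripper is mounted at the origin on a cart in front of the work surface, level with it; the furniture and walls round the work are solid. World frame = base frame: x ahead of the robot, y to its left, z up, the work surface at z = 0. Lengths are in m, angles in rad, forces in N, time in s.
With the tool pointing down it reaches from about 0.375 to 0.975 m from the base axis. Payload 3.8 kg.
Tool frame: the origin (TCP) lies midway between the tips of the shut fingers; the grasp point (between the pads) lies 19 mm behind it; z points along the fingers, y is the line along which they close (so a half turn about z gives the same grasp; the last joint's range is limited). The gripper opens to 85 mm and grips with 20 to 120 N. Pads are 22 mm wide; open, the fingers measure 114 mm over their backs; the gripper's body (76 mm by 85 mm) begins 54 mm behind the grasp point. The pads swing forward as they close: fully open they stand 13 mm farther back than shut.
Start: joints at [-1.215, 0.264, 1.604, -0, 1.274, -0.037], TCP at [0.258, -0.624, 0.231] pointing down, gripper open.
Joint ranges: [-2.63, 2.63], [-0.94, 2.18], [0.31, 2.57], [-1.31, 4.45], [0, 2.66], [-2.55, 2.55]. Speed limits (rad/s): [2.57, 2.57, 3.14, 3.14, 3.14, 3.14].

### API

Orientations are given as a rotation vector (axis times angle).
In Python, from workcell import read_state, vision, ticket gives the robot as it stands. The module is installed in compiled form; this text tells all that it offers.
- The arm moves only by the tool jog_arm, never from a script. Its arguments are lists of equal length, an entry for each row: "turn": the turn, a rotation vector about the tool's x, y, z in rad, a list of three; "delta_pos": the shift along the tool's x, y, z in m, a list of three; "gripper": the finger opening in m, from 0 to 0.0854. In form: {"turn": [[rx, ry, rz], ...], "delta_pos": [[dx, dy, dz], ...], "gripper": [gripper, ...]}. A call has 1 to 20 rows; each row shifts and turns the commanded pose from where the row before left it, along the tool's axes as they then stand; what a row does not reach is not made up. A row lasts 1/12 s, in which the tool goes at most 41.7 mm and 7.16 degrees, less where a joint would pass 70% of its speed; a pose out of reach is approached as far as the arm can. A call with a gripper value outside its range is refused whole. The fingers move at their own pace and stop on an object; "grip_force" is the grip in N (left out, the last holds). Time passes only in rows, so rows that do not move let the fingers close. It gives the time, the measured TCP pose, the force, the opening and the grip force at its end, in the units of the state.
- read_state(): the state, without advancing time (a new reading comes with each control period).
- vision.read_camera(name): name is "side" or "top" or "wrist"; returns the picture (384x512x3 uint8, red, green, blue); there is no depth.
- vision.calibration(name): a dict with "vfov" (degrees; the focal length in pixels is half the picture's height over the tangent of half this angle, whatever the lens; pixels are square), "cx", "cy" (the principal point, pixels), "dist" ([k1, k2, p1, p2, k3] as OpenCV has them; the pictures are not rectified), "R" (3x3) and "t" (3): a world point X has camera coordinates R X + t; the wrist camera has in their place "mount" (4x4, takes a point from camera to tool coordinates, whose origin is the TCP and whose axes are the flange's). Camera axes: x right, y down, z forward; pixel columns grow to the right and rows downward; lengths in m; the calibration is good to about 2 mm. A picture is of the moment at which its call begins: read the wrist's pose just before it. calibration takes no time and is no camera call.
- ticket.finish_job(): hands the job in; it is judged then, once.
The state is a dict: "time": time; "q": joint angles; "joint_vel": joint speeds; "joint_torque": joint torques, N m; "tool_pos": TCP position; "tcp_rot": TCP orientation; "wrist_force": force on the tool from outside, world axes, zero at the start; "torque": the same for the moment, N m; "width": opening from 0.0 (shut) to 1.0 (fully open); "grip_force": force on a finger pad.
Only numpy, scipy, OpenCV 4.12 (cv2) and the standard library are available. Lean on these libraries where they do the work, as an engineer would, in place of code of your own. Each camera call takes 0.05 s, during which the arm holds its last target. There are 200 camera calls.

### The job

Push the lazy Susan round by the wooden handles on its rim until the sugar jar stands right behind the flat wooden tongue that marks the front, centred on the line from the hub to the tongue. Turn it gently and touch only the turntable: leave the things standing on it where they are on the board, upright and untouched, do not knock the tin beside it, and let go at the end with the board at rest.

Things in the scene. Friction and masses are not known exactly. Their poses are not given: they have to be found in the camera images.
- foot: fixed foot of the lazy Susan (cannot move). Origin on the worktop, on the turntable's vertical axis; z up. Its -x axis is the FRONT: there a flat wooden tongue, 30 mm wide, 8 mm high, lies on the worktop, from under the board to a round end (diameter 44, height 12 mm) centred 245 mm from the axis. It points roughly at the robot's side, up to 0.45 rad either way
- board (a joint): angle (rad) of the round wooden board, growing counter-clockwise seen from above; over a full turn each way. Light friction (0.12 N m, under 1 N at the handles): it stays where it is left. Board 270 mm in diameter, underside 30 mm, top 48 mm above the worktop. At 0 one handle points along the foot's -x axis
- handle (a point): point on one of the 8 alike wooden handles (the one along the foot's +y axis at joint value 0), 195 mm from the axis, 39 mm above the worktop; turns with the board. The handles are level, radial, 45 degrees apart all round the rim: rods of 12 mm diameter with a 17 mm ball end, reaching from 135 to 219 mm from the axis. The worktop between them is free for a fingertip
- jar: the sugar jar: clear jar, 78 mm in diameter and 154 mm high, white inside, with a wide red screw lid; the slimmest and tallest thing on the board. Loose, stands on the board about 65 mm from the axis, off to the left or the right of the tongue (65 to 96 degrees away). Origin at the centre of its underside, z up
- canister: tea canister with a wooden lid with a small knob, 102 mm in diameter, 140 mm high, loose, on the other side of the board. Origin at the centre of its underside
- glass: drinking glass, 81 mm in diameter at the rim, 92 mm high, loose, on the board, about 80 mm from the axis, opposite the tongue at the start. (Wall cabinets hang over the back of the worktop, their undersides about 0.6 m up: keep the wrist low there.) Origin at the centre of its underside
- tin: food tin, 101 mm in diameter, 118 mm high, loose on the worktop to the right of the lazy Susan; not to be disturbed. Origin at the centre of its underside
Things that resemble listed ones, but are neither listed nor needed, are in the scene too. Leave any purple look-alike of the canister alone.

How it is judged:
At the end, for the whole second after the job is handed in: the jar's centre lies within 11 mm of the line from the hub to the tongue, on the tongue's side, 45 to 90 mm from the axis; jar, canister and glass stand upright on the board within 100 mm of its axis; the board is at rest (y of jar in the frame of foot between -0.011 and 0.011 m and x of jar in the frame of foot between -0.09 and -0.045 m and angle between each of jar, canister, glass's own z axis and vertical below 0.1 rad and z of jar in the frame of foot between 0.043 and 0.053 m and horizontal distance between each of jar, canister, glass and foot below 0.1 m and z of canister in the frame of foot between 0.043 and 0.053 m and z of glass in the frame of foot between 0.043 and 0.053 m and velocity of joint board between -0.03 and 0.03 rad/s); the robot touches nothing.
It fails at once if a thing on the board was touched by the robot (contact force between any of the fingers, the arm and jar above 1 N or contact force between any of the fingers, the arm and canister above 1 N or contact force between any of the fingers, the arm and glass above 1 N).
It fails at once if a thing on the board tipped or was lifted (angle between any of jar, canister, glass's own z axis and vertical above 0.3 rad or height (world z) of any of jar, canister, glass above 0.062 m).
It fails at once if the board was spun fast (over 2.5 rad/s) instead of gently (velocity of joint board above 2.5 rad/s or velocity of joint board below -2.5 rad/s).
It fails at once if the tin was knocked (moved over 15 mm) (distance of tin from where it was at the start of the episode above 0.015 m).
It also fails if it takes over 48 s, if anything falls off the work surface, if the arm or the gripper's body presses on something with over 40 N, if the wrist force passes 120 N, or if a joint passes its speed limit or range.

## Working session

There is one attempt and no reset: what is moved stays moved. The work goes in short steps, Python scripts to look and compute and a tool call to move; the robot and the scene stay as the last step left them, time stands still between calls to the robot, and variables do not carry over. Pictures are saved under pics/ and viewed, at most 10 in all, crops included, and the job is handed in when it is done.

Besides the shell and the picture viewer there is one more tool, called after ">>>" as a command line: name --argument value ..., lists and objects as JSON in quotes. jog_arm: Moves the arm, as the interface text tells. Its arguments: {"type":"object","properties":{"turn":{"type":"array","items":{"type":"array","items":{"type":"number"}}},"delta_pos":{"type":"array","items":{"type":"array","items":{"type":"number"}}},"gripper":{"type":"array","items":{"type":"number"}},"grip_force":{"type":"number"}},"required":["turn","delta_pos","gripper"]}

```bash
mkdir -p pics
python3 - <<'E'
from workcell import read_state, vision
import cv2,numpy as np
s=read_state();print(s['time'],s['tool_pos'],s['tcp_rot'],s['q'])
for n in('side','top'):
    im=vision.read_camera(n);cv2.imwrite(f'pics/{n}0.png',im[...,::-1]);c=vision.calibration(n);print(n,c['vfov'],c['cx'],c['cy'],c['dist'],-np.array(c['R']).T@c['t'],np.array(c['R'])[2])
E
```

```text
0.0 [ 0.25809629 -0.62289295  0.22994874] [-3.07897734e+00 -6.12543796e-01  5.27025622e-04] [-1.21493387e+00  2.64761873e-01  1.60538779e+00  3.12509273e-05
  1.27374301e+00 -3.69064915e-02]
side 45.41267165371294 259.6369166925907 188.77943392619778 [-0.0411276  0.         0.         0.         0.       ] [-0.47428051  0.93853294  0.68209228] [ 0.62583258 -0.66362758 -0.40979509]
top 47.92396859586813 253.75064584820893 188.44165257781978 [-0.01165863  0.          0.          0.          0.        ] [ 0.42513293 -0.0810536   1.47535323] [ 0.02670792  0.00995512 -0.99959371]
```

View pics/top0.png

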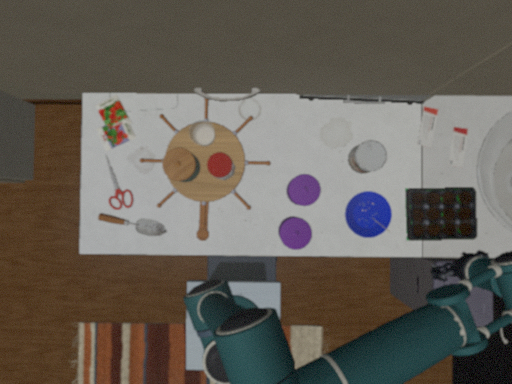

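View pics/side0.png

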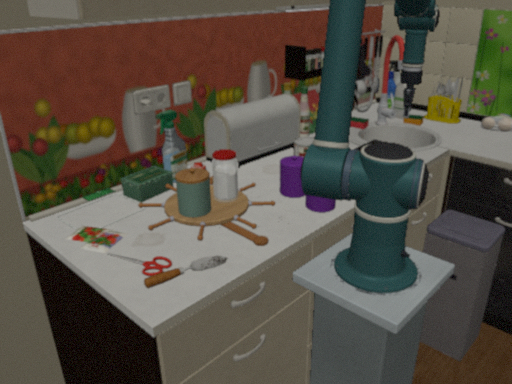

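The top view shows the board centred near (204,161), the tongue's end at (203,235) and the red jar lid at (220,165), to the tongue's right. The canister is at (181,164), the glass at (203,132), purple look-alikes at (303,190) and (295,233), and the tin near (370,155). The side view agrees with this. Next I'll measure.

```bash
cat > h.py <<'E'
import cv2,numpy as np
from workcell import vision,read_state
def K(c):
    f=192/np.tan(np.radians(c['vfov'])/2);return np.array([[f,0,c['cx']],[0,f,c['cy']],[0,0,1.]])
def ray(n,uv,z):
    c=vision.calibration(n);R=np.array(c['R']);t=np.array(c['t'])
    p=cv2.undistortPoints(np.array(uv,float).reshape(-1,1,2),K(c),np.array(c['dist']))[:,0]
    d=np.c_[p,np.ones(len(p))]@R;o=-R.T@t
    return (o+d*((z-o[2])/d[:,2])[:,None])[:,:2]
def proj(n,X):
    c=vision.calibration(n);return cv2.projectPoints(np.array(X,float).reshape(-1,1,3),cv2.Rodrigues(np.array(c['R']))[0],np.array(c['t']),K(c),np.array(c['dist']))[0][:,0]
def fitc(P):
    A=np.c_[2*P,np.ones(len(P))];s=np.linalg.lstsq(A,(P**2).sum(1),rcond=None)[0];return s[:2],np.sqrt(s[2]+s[:2]@s[:2])
def red(im,box=(170,100,245,215)):
    h=cv2.cvtColor(im,cv2.COLOR_RGB2HSV);m=(((h[...,0]<6)|(h[...,0]>172))&(h[...,1]>150)&(h[...,2]>60)).astype(np.uint8)
    z=np.zeros_like(m);x0,y0,x1,y1=box;z[y0:y1,x0:x1]=m[y0:y1,x0:x1]
    n,l,st,ce=cv2.connectedComponentsWithStats(z);i=1+st[1:,4].argmax();return ce[i],st[i]
def wood(im):
    h=cv2.cvtColor(im,cv2.COLOR_RGB2HSV);return ((h[...,0]>5)&(h[...,0]<25)&(h[...,1]>70)).astype(np.uint8)
E
python3 - <<'E'
from h import *
im=cv2.imread('pics/top0.png')[...,::-1].copy()
ce,st=red(im);print('red',ce,st,ray('top',[ce],.202))
m=wood(im);m[:95]=0;m[245:]=0;m[:,:135]=0;m[:,275:]=0
cv2.imwrite('pics/m.png',np.hstack([cv2.resize(im[90:250,130:280,::-1],None,fx=2.6,fy=2.6,interpolation=2),cv2.cvtColor(cv2.resize(m[90:250,130:280]*255,None,fx=2.6,fy=2.6,interpolation=0),8)]))
E
```

```text
red [219.0452381 164.2952381] [208 153  23  23 420] [[0.52963679 0.03486363]]
```

View pics/m.png

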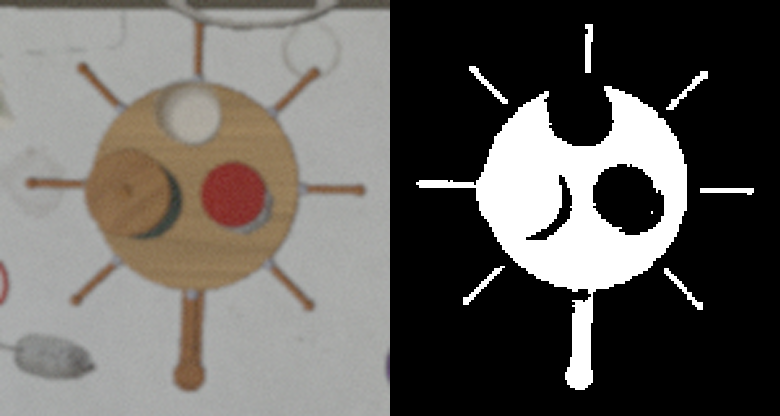

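The crop shows clean masks: seven handles, with the eighth over the tongue, plus the tongue's round end at the bottom. Now I'll fit the hub, tongue and handles.

```bash
cat >> h.py <<'E'
def scene(im):
    m=wood(im);m[:95]=0;m[245:]=0;m[:,:135]=0;m[:,275:]=0
    n,l,st,ce=cv2.connectedComponentsWithStats(m);out=[]
    for i in range(1,n):
        if 15<st[i,4]<140:
            ys,xs=np.where(l==i);out.append(ray('top',np.c_[xs,ys],.039))
    i=1+st[1:,4].argmax();ys,xs=np.where(l==i);big=np.c_[xs,ys];return out,big,l==i
E
python3 - <<'E'
from h import *
im=cv2.imread('pics/top0.png')[...,::-1].copy()
H,big,mk=scene(im)
# hub: least squares intersection of handle axes
A=[];b=[]
for P in H:
    c=P.mean(0);d=np.linalg.svd(P-c)[2][0];n=np.array([-d[1],d[0]]);A.append(n);b.append(n@c)
hub=np.linalg.lstsq(np.array(A),np.array(b),rcond=None)[0];print('hub axes',hub,len(H))
cs,_=cv2.findContours(mk.astype(np.uint8),cv2.RETR_EXTERNAL,cv2.CHAIN_APPROX_NONE)
C=ray('top',max(cs,key=len)[:,0],.048);r=np.linalg.norm(C-hub,axis=1)
c0=hub
for _ in range(5):
    k=abs(np.linalg.norm(C-c0,axis=1)-.135)<.006;c0,R=fitc(C[k])
print('rim fit',c0,R,k.sum())
for P in H:
    v=P-hub;a=np.degrees(np.arctan2(*v.mean(0)[::-1]));print('handle',a,np.linalg.norm(v,axis=1).max())
T=ray('top',big,.012);v=T-hub;r=np.linalg.norm(v,axis=1)
e=T[r>.222]; print('tongue end',len(e),e.mean(0),r.max())
t=T[(r>.16)&(v[:,0]<0)];c=t.mean(0);d=np.linalg.svd(t-c)[2][0];d*=-np.sign(d[0]);print('tongue axis',np.degrees(np.arctan2(d[1],d[0])),'by mean dir',np.degrees(np.arctan2(*(c-hub)[::-1])),np.degrees(np.arctan2(*(e.mean(0)-hub)[::-1])))
j=ray('top',[red(im)[0]],.202)[0];v=j-hub;print('jar',j,np.linalg.norm(v),np.degrees(np.arctan2(v[1],v[0])))
h=cv2.cvtColor(im,cv2.COLOR_RGB2HSV)
print('can lid',ray('top',[(179.5,163.5)],.18)-hub,'glass',ray('top',[(203.5,132)],.14)-hub,'tin',ray('top',[(371,154)],.118),'purple',ray('top',[(303,190),(295,233)],.15))
E
```

```text
hub axes [0.55271073 0.0979764 ] 6
rim fit [0.5517264  0.10170543] 0.13268247955478588 135
handle -0.4950781109506242 0.20923671070711308
handle 44.28752525740352 0.2163508372611632
handle -45.8070332749774 0.21420979575795931
handle -90.88266902020551 0.21477392961439237
handle 134.18748496452966 0.21519003783205284
handle -135.65800414521442 0.2149032527625553
tongue end 107 [0.31306355 0.10851126] 0.26146685529103
tongue axis 177.6627573893432 by mean dir 178.0477713737823 177.48290499882856
jar [0.52963679 0.03486363] 0.06719841941143573 -110.08233915461331
can lid [[-0.01984546  0.05809106]] glass [[ 0.08217623 -0.00795507]] tin [[ 0.57301873 -0.43524754]] purple [[ 0.45710864 -0.21889239]
 [ 0.32534065 -0.19526578]]
```

Hub is near (0.5525, 0.0985), the tongue points at 177.7° and the jar is at 250°, so the board must turn about 72° clockwise. I'll push the right-side handle (−91°) towards the robot. That keeps the arm off the things standing on the board.

>>> jog_arm --turn '[[0,0,0.098],[0,0,0.098],[0,0,0.098],[0,0,0.098],[0,0,0],[0,0,0],[0,0,0],[0,0,0],[0,0,0],[0,0,0],[0,0,0],[0,0,0],[0,0,0],[0,0,0],[0,0,0],[0,0,0],[0,0,0],[0,0,0]]' --delta_pos '[[0,0,0],[0,0,0],[0,0,0],[0,0,0],[0.02,-0.032,0],[0.02,-0.032,0],[0.02,-0.032,0],[0.02,-0.032,0],[0.02,-0.032,0],[0.02,-0.032,0],[0.02,-0.032,0],[0.02,-0.032,0],[0.02,-0.032,0],[0.02,-0.032,0],[0.02,-0.032,0],[0.02,-0.032,0],[0.02,-0.032,0],[0.02,-0.032,0]]' --gripper '[0,0,0,0,0,0,0,0,0,0,0,0,0,0,0,0,0,0]'

```text
time: 1.6
tool_pos: [0.5383, -0.1735, 0.2309]
tcp_rot: [-3.141, -0.001, 0.001]
wrist_force: [0.2, 0.6, 0.6]
width: -0.006
grip_force: 0.0
```

>>> jog_arm --turn '[[0,0,0],[0,0,0],[0,0,0],[0,0,0],[0,0,0],[0,0,0],[0,0,0],[0,0,0],[0,0,0],[0,0,0]]' --delta_pos '[[0.0147,-0.023,0],[0.0147,-0.023,0],[0.0147,-0.023,0],[0.0147,-0.023,0],[0,0,0],[0,0,0.03],[0,0,0.03],[0,0,0.03],[0,0,0.03],[0,0,0]]' --gripper '[0,0,0,0,0,0,0,0,0,0]'

```text
time: 2.43
tool_pos: [0.5907, -0.0826, 0.1037]
tcp_rot: [-3.139, -0.001, 0.021]
wrist_force: [-1.3, 0.1, -1.2]
width: -0.001
grip_force: 0.0
```

Run:
```python
from h import *
s=read_state();print(s['time'],s['tool_pos'])
im=vision.read_camera('wrist');cv2.imwrite('pics/w1.png',im[...,::-1])
im=vision.read_camera('side');cv2.imwrite('pics/s1.png',im[...,::-1])
```

```text
2.4333 [ 0.59066743 -0.08258644  0.10368917]
```

View pics/w1.png

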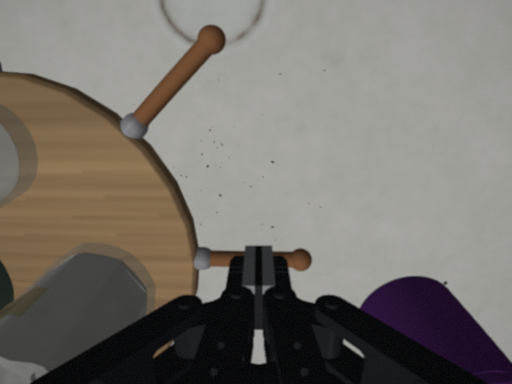

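View pics/s1.png

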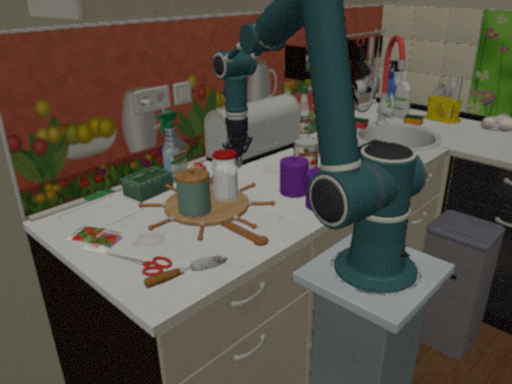

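The wrist view shows the −90° handle at row 258 (columns 200–310) near the shut fingertips at (258,250), and the −45° handle further up. The side view shows clear space around the gripper. I'll check the gap by casting rays.

```bash
cat >> h.py <<'E'
def wray(uv,z,s):
    from scipy.spatial.transform import Rotation as Ro
    c=vision.calibration('wrist');T=np.eye(4);T[:3,:3]=Ro.from_rotvec(s['tcp_rot']).as_matrix();T[:3,3]=s['tool_pos'];M=T@np.array(c['mount'])
    p=cv2.undistortPoints(np.array(uv,float).reshape(-1,1,2),K(c),np.array(c['dist']))[:,0]
    d=np.c_[p,np.ones(len(p))]@M[:3,:3].T;o=M[:3,3];return (o+d*((z-o[2])/d[:,2])[:,None])[:,:2]
E
python3 - <<'E'
from h import *
s=read_state()
print(wray([(203,258),(300,260),(133,126),(211,39)],.039,s),s['tool_pos'],s['tcp_rot'])
E
```

```text
[[ 0.55474145 -0.04059431]
 [ 0.55313924 -0.11520373]
 [ 0.65492664  0.00107258]
 [ 0.70797727 -0.0537188 ]] [ 0.59508791 -0.08335935  0.10986269] [-3.14095152e+00 -8.84285507e-04  6.52229053e-03]
```

>>> jog_arm --turn '[[0,0,0],[0,0,0],[0,0,0],[0,0,0],[0,0,0],[0,0,0]]' --delta_pos '[[0,0,0.022],[0,0,0.022],[0,0,0.022],[0,0,0.022],[0,0,0],[0,0,0]]' --gripper '[0,0,0,0,0,0]'

```text
time: 3.03
tool_pos: [0.5973, -0.0836, 0.0245]
tcp_rot: [3.141, 0.001, 0.001]
wrist_force: [0.7, -0.6, 0.8]
width: -0.005
grip_force: 0.0
```

Run:
```python
from h import *
p=np.array(read_state()['tool_pos']);print(p)
h=np.array([.553,.0985]);v=p[:2]-h;a0=np.degrees(np.arctan2(v[1],v[0]))%360;print(a0,np.linalg.norm(v))
a=np.radians(np.linspace(a0,a0-72,37));P=h+.186*np.c_[np.cos(a),np.sin(a)];P[0]=p[:2]
D=np.diff(P,axis=0);print(np.round(np.c_[D[:,0],-D[:,1]],4).tolist())
```

```text
[ 0.5973135  -0.08362335  0.02449047]
283.67523433966176 0.18743692428611633
[[-0.0067, 0.0], [-0.0064, 0.0012], [-0.0064, 0.001], [-0.0064, 0.0008], [-0.0065, 0.0005], [-0.0065, 0.0003], [-0.0065, 0.0001], [-0.0065, -0.0002], [-0.0065, -0.0004], [-0.0065, -0.0006], [-0.0064, -0.0008], [-0.0064, -0.0011], [-0.0064, -0.0013], [-0.0063, -0.0015], [-0.0063, -0.0017], [-0.0062, -0.0019], [-0.0061, -0.0021], [-0.006, -0.0024], [-0.006, -0.0026], [-0.0059, -0.0028], [-0.0058, -0.003], [-0.0057, -0.0032], [-0.0055, -0.0034], [-0.0054, -0.0036], [-0.0053, -0.0038], [-0.0052, -0.0039], [-0.005, -0.0041], [-0.0049, -0.0043], [-0.0047, -0.0045], [-0.0046, -0.0046], [-0.0044, -0.0048], [-0.0042, -0.0049], [-0.0041, -0.0051], [-0.0039, -0.0052], [-0.0037, -0.0053], [-0.0035, -0.0055]]
```

>>> jog_arm --turn '[[0,0,0],[0,0,0],[0,0,0],[0,0,0],[0,0,0],[0,0,0],[0,0,0],[0,0,0],[0,0,0],[0,0,0],[0,0,0],[0,0,0],[0,0,0],[0,0,0],[0,0,0],[0,0,0],[0,0,0],[0,0,0]]' --delta_pos '[[-0.0065,0.0005,0],[-0.0064,0.0012,0],[-0.0064,0.001,0],[-0.0064,0.0008,0],[-0.0065,0.0005,0],[-0.0065,0.0003,0],[-0.0065,0.0001,0],[-0.0065,-0.0002,0],[-0.0065,-0.0004,0],[-0.0065,-0.0006,0],[-0.0064,-0.0008,0],[-0.0064,-0.0011,0],[-0.0064,-0.0013,0],[-0.0063,-0.0015,0],[-0.0063,-0.0017,0],[-0.0062,-0.0019,0],[-0.0061,-0.0021,0],[-0.006,-0.0024,0]]' --gripper '[0,0,0,0,0,0,0,0,0,0,0,0,0,0,0,0,0,0]'

```text
time: 4.53
tool_pos: [0.4814, -0.0736, 0.0233]
tcp_rot: [3.142, 0.001, 0.0]
wrist_force: [0.1, 0.6, -0.9]
width: 0.002
grip_force: 0.4
```

```bash
cat > m.py <<'E'
from h import *
import sys
s=read_state();im=vision.read_camera('top');cv2.imwrite(f'pics/{sys.argv[1]}.png',im[...,::-1])
hub=np.array([.553,.0985]);p=np.array(s['tool_pos']);v=p[:2]-hub
print(s['time'],p,s['wrist_force'],'tcp',np.degrees(np.arctan2(v[1],v[0]))%360,np.linalg.norm(v))
ce,st=red(im);j=ray('top',[ce],.202)[0]-hub;print('jar',ce,st,j,np.degrees(np.arctan2(j[1],j[0]))%360,np.linalg.norm(j))
for P in scene(im)[0]:
    w=P.mean(0)-hub;print('h',np.degrees(np.arctan2(w[1],w[0]))%360,end=' ')
E
python3 m.py t1
```

```text
4.5333 [ 0.4813645  -0.07362772  0.02330202] [ 0.13424922  0.62530252 -0.90910449] tcp 247.4040716736966 0.1864392593689383
jar [212.7424594  173.48723898] [202 162  23  24 431] [-0.05072521 -0.04530682] 221.77064026069988 0.06801289998653347
h 15.971020151765314 h 330.8724472725649 h 285.8969635525939 h 106.12999900360218 h 151.120874252723 h 196.17566805312754
```

>>> jog_arm --turn '[[0,0,0],[0,0,0],[0,0,0],[0,0,0],[0,0,0],[0,0,0],[0,0,0],[0,0,0],[0,0,0],[0,0,0],[0,0,0],[0,0,0],[0,0,0],[0,0,0],[0,0,0],[0,0,0],[0,0,0],[0,0,0],[0,0,0]]' --delta_pos '[[-0.006,-0.0026,0],[-0.0059,-0.0028,0],[-0.0058,-0.003,0],[-0.0057,-0.0032,0],[-0.0055,-0.0034,0],[-0.0054,-0.0036,0],[-0.0053,-0.0038,0],[-0.0052,-0.0039,0],[-0.005,-0.0041,0],[-0.0049,-0.0043,0],[-0.0047,-0.0045,0],[-0.0046,-0.0046,0],[-0.0044,-0.0048,0],[-0.0042,-0.0049,0],[-0.0041,-0.0051,0],[-0.0039,-0.0052,0],[-0.0037,-0.0053,0],[-0.0035,-0.0055,0],[0,0,0]]' --gripper '[0,0,0,0,0,0,0,0,0,0,0,0,0,0,0,0,0,0,0]'

```text
time: 6.17
tool_pos: [0.3927, 0.0016, 0.0229]
tcp_rot: [-3.141, -0.002, 0.003]
wrist_force: [-0.4, 0.6, 0.5]
width: -0.001
grip_force: 0.0
```

```bash
python3 m.py t2
```

```text
6.1667 [0.39270415 0.0016415  0.02294621] [-0.35322313  0.58632668  0.47468785] tcp 211.1424016052586 0.18728675644681955
jar [199.20794393 178.90654206] [188 168  24  23 428] [-0.06709637 -0.00545853] 184.65097114659525 0.06731803610491466
h 338.26607135486 h 23.353839151865124 h 68.4140929835724 h 293.2743483508581 h 113.44856525437365 h 248.3278116899628 h 158.45146766697383
```

>>> jog_arm --turn '[[0,0,0],[0,0,0],[0,0,0],[0,0,0],[0,0,0],[0,0,0],[0,0,0],[0,0,0],[0,0,0]]' --delta_pos '[[-0.0017,-0.003,0],[-0.0017,-0.003,0],[-0.0016,-0.003,0],[-0.0016,-0.0031,0],[-0.0015,-0.0031,0],[-0.0014,-0.0031,0],[-0.0013,-0.0031,0],[-0.0007,-0.0015,0],[0,0,0]]' --gripper '[0,0,0,0,0,0,0,0,0]'

```text
time: 6.97
tool_pos: [0.3821, 0.024, 0.0232]
tcp_rot: [-3.141, -0.002, 0.001]
wrist_force: [-0.8, 0.7, 0.2]
width: 0.0
grip_force: 0.0
```

```bash
python3 m.py t3
```

```text
6.9667 [0.38209702 0.0239798  0.02317898] [-0.77429111  0.6907311   0.1955412 ] tcp 203.5590335073011 0.1864432570401932
jar [196.5817757  178.93457944] [185 168  24  23 428] [-0.06724624  0.00231299] 178.03004045558396 0.0672860076297132
h 16.404092532334133 h 331.3578832881997 h 61.443859363901765 h 286.31192752693954 h 106.60591847102567 h 241.37832935284365 h 151.58970022702397 h 179.30233969512963
```

>>> jog_arm --turn '[[0,0,0],[0,0,0],[0,0,0],[0,0,0],[0,0,0],[0,0,0],[0,0,0],[0,0,0],[0,0,0],[0,0,0],[0,0,0],[0,0,0],[0,0,0],[0,0,0],[0,0,0]]' --delta_pos '[[0.003,0.006,0],[0.003,0.006,0],[0.003,0.006,0],[0.003,0.006,0],[0,0,0],[0,0,-0.02],[0,0,-0.03],[0,0,-0.03],[0,0,-0.03],[0,0,-0.03],[0,0.03,-0.03],[0,0.03,-0.03],[0,0.03,0],[0,0.03,0],[0,0,0]]' --gripper '[0,0,0,0,0,0,0,0,0,0,0,0,0,0,0]'

```text
time: 8.27
tool_pos: [0.3951, -0.1238, 0.2235]
tcp_rot: [3.138, -0.006, 0.003]
wrist_force: [-0.1, 0.3, -0.6]
width: 0.0
grip_force: 0.0
```

```bash
python3 m.py t4
python3 - <<'E'
from h import *
im=cv2.imread('pics/t4.png')[...,::-1].copy()
H,big,mk=scene(im);A=[];b=[]
for P in H:
    c=P.mean(0);d=np.linalg.svd(P-c)[2][0]
    if np.linalg.norm(P-c,axis=1).max()>.02: n=np.array([-d[1],d[0]]);A.append(n);b.append(n@c)
print('\nhub',np.linalg.lstsq(np.array(A),np.array(b),rcond=None)[0],len(A))
m=wood(im);h=np.array([.553,.0985]);ys,xs=np.where(m[:245,:275]);T=ray('top',np.c_[xs,ys],.010);v=T-h;r=np.linalg.norm(v,axis=1);a=np.degrees(np.arctan2(v[:,1],v[:,0]))%360
k=(abs(a-178)<9)&(r>.15)&(r<.275);t=T[k];c=t.mean(0);d=np.linalg.svd(t-c)[2][0];e=T[(abs(a-178)<9)&(r>.222)&(r<.275)]
print(k.sum(),'axis',np.degrees(np.arctan2(d[1],d[0]))%180,'end',e.mean(0),len(e),r[k].max())
u=(e.mean(0)-h)/np.linalg.norm(e.mean(0)-h);j=ray('top',[red(im)[0]],.202)[0]-h;print('lateral',u[0]*j[1]-u[1]*j[0])
side=vision.read_camera('side');cv2.imwrite('pics/c4.png',np.hstack([cv2.resize(im[90:250,130:280,::-1],None,fx=2.6,fy=2.6),cv2.resize(side[130:290,130:280,::-1],None,fx=2.6,fy=2.6)]))
E
```

```text
8.2667 [ 0.39514394 -0.12376867  0.22345078] [-0.14770313  0.26978441 -0.61648719] tcp 234.6174846548821 0.2726204220801567
jar [196.65801887 178.86084906] [185 168  24  23 424] [-0.06702624  0.0020901 ] 178.213904473126 0.06705881972354605
h 16.378739275171164 h 331.33418501314014 h 61.3960940686986 h 286.36209074352166 h 106.55334125682997 h 241.3657269269078 h 151.5426084461952 h 196.53413291300825 
hub [0.55353803 0.09865529] 8
259 axis 177.64831224659497 end [0.31028797 0.10654021] 104 0.26192586423353015
lateral 0.00013017308235642412
```

View pics/c4.png

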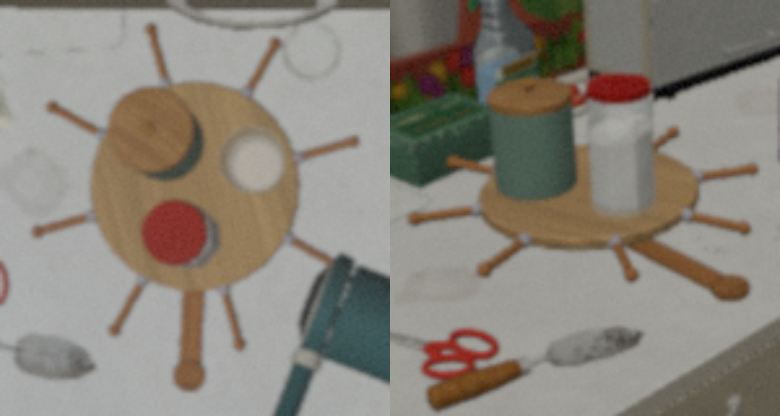

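The crops show the jar behind the tongue, all things upright and the gripper clear. I'll cross-check the jar's position across two views.

Run:
```python
from h import *
print('jar base right edge y',ray('top',[(213.5,181.5)],.06))
a=vision.read_camera('side')
ce,st=red(a,(205,150,235,175));print('side red',ce,st)
print(proj('side',[[.486,.1006,.202],[.486,.1006,.187],[.486,.1106,.19]]))
```

```text
jar base right edge y [[0.48456579 0.06536499]]
side red [217.28229665 163.35406699] [205 159  25  10 209]
[[217.47259178 161.4225908 ]
 [217.70274511 166.15922871]
 [215.13426629 166.13268394]]
```

```bash
python3 -c "
from workcell import ticket
print(ticket.finish_job())"
```

```text
the job is handed in; nothing more can be done
None
```

I turned the board about 72° clockwise by one handle and handed the job in: the jar measured within about 2 mm of the hub–tongue line and 67 mm from the axis. All three things were upright, the gripper was clear, and the system gave no verdict.

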